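# Jack up the tempering slab and hold it

## Task

The front of the marble slab must be held up so that a colleague can change the rubber rests under it. Set the small steel jack flat on the table with its round saddle centred under the slab's lift tongue (the round washer and bolt on top of the tongue mark the spot) and let go of the jack; then pump its handle once, right down and then letting it spring freely all the way back up, to settle it, and press it right down again. Finish while still holding the handle right down with the slab raised on the jack; never push or lift the slab, its stand or the mould on it yourself, and leave the loose cup and spice jar where they are.

Things in the scene. Friction and masses are not known exactly. Their poses are not given: they have to be found in the camera images.
- jack: Loose steel hand jack, about 0.85 kg. Base plate 200 x 70 x 12 mm; origin at the centre of its underside, +x toward the saddle (column at x = 65 mm), z up. Upright carrying lug at x = -5 mm, y = 0: 26 mm along x, 24 mm along y, top 79 mm above the table; grip it from above across y, its sides are clear. Handle pivot at x = -38 mm, 36 mm high; the handle points to -x.
- saddle (a point): Centre of the flat top of the jack's saddle, a steel disc 40 mm in diameter; 66 mm above the table with the handle up. It rises straight up by 24 mm as the handle goes fully down.
- pedal (a point): Centre of the top face of the rubber-faced pedal (44 mm wide, 30 mm along the handle) at the handle's end: the place to press. It lies 100 mm from the pivot along the handle and 7 mm above its centreline. Handle up: at x = -122 mm, y = 0, z = 90 mm in the jack's frame, its face tilted 0.5 rad; handle down: at x = -138 mm, z = 43 mm, face level.
- pump_handle (a joint): Angle of the jack's handle in rad: 0 = up (it springs back there by itself when let go), 0.5 = right down (stop, handle level). A spring and the slab's weight push back: at the pedal about 2 N at the start, 5 N right down without load, about 10 N right down with the slab on the saddle.
- stand: Fixed steel stand of the marble slab (its place varies). Origin on the table straight below the lift pad; +x points from there to the slab and its rear hinge, z up. Front legs at y = +-130 mm, from x = 30 mm on. A steel lift tongue, 50 mm wide, sticks out in front of the slab to x = -17 mm, its top 85 mm high.
- lift_pad (a point): Centre of the underside of the lift pad, a round steel boss 36 mm in diameter below the tongue's tip; 73 mm above the table while the slab rests, 7 mm above the resting saddle; about 90 mm with the jack right up. On top of the tongue, right above it, are a round washer and a domed bolt head.
- mould: Clear chocolate mould 275 x 141 x 24 mm lying loose on the white marble slab, its long side (x) across the slab; origin at the centre of its underside. The slab, 170 x 300 x 20 mm, covers x = 35 to 205 mm, y = +-150 mm of the stand's frame, top 107 mm high, hinged at the rear; the mould rides up with it.
- prep_cup: Loose steel prep cup, 72 mm wide, 41 mm high, standing on the table right of the stand; bystander. Origin at the centre of its underside.
- spice: Loose spice jar, 42 mm wide, 106 mm high, standing to the right at the back; bystander. Origin at the centre of its underside.

How it is judged (in metres and radians):
On the way, in this order (a step that is already met when the one before it is completed fails the run):
1. the jack stands flat with its saddle under the lift pad, let go, handle up, slab still down (horizontal distance between saddle and lift_pad below 0.012 m and height (world z) of jack below 0.004 m and angle between jack's own z axis and vertical below 0.04 rad and contact force between the fingers and jack below 0.2 N and value of joint pump_handle below 0.08 rad and height (world z) of lift_pad below 0.0755 m), for 0.2 s.
2. first stroke: handle right down, slab raised on the saddle (value of joint pump_handle above 0.42 rad and height (world z) of lift_pad above 0.085 m), for 0.1 s.
3. handle all the way back up, not touched, slab down again (value of joint pump_handle below 0.08 rad and height (world z) of lift_pad below 0.0755 m and contact force between the fingers and jack below 0.2 N), for 0.1 s.
At the end, for the whole second after the job is handed in: Handle held down by the fingers (over 0.42 rad, over 2 N), jack flat, its saddle within 14 mm of the lift pad (12 mm when set) and carrying the slab (over 4 N, pad 85 to 96 mm high); robot off slab and stand, mould still on the slab; one full stroke, down and fully up, came before (all of step 2 and height (world z) of lift_pad below 0.096 m and horizontal distance between saddle and lift_pad below 0.014 m and contact force between jack and stand above 4 N and contact force between the fingers and jack above 2 N and contact force between each of the arm, the fingers and stand below 0.5 N and height (world z) of jack below 0.004 m and angle between jack's own z axis and vertical below 0.04 rad and linear speed of jack below 0.02 m/s and z of mould in the frame of stand above 0.1 m); the arm keeps its last pose, push and grip.
It fails at once if the robot pushes or lifts the slab or its stand (over 3 N) (contact force between any of the arm, the fingers and stand above 3 N).
It fails at once if the robot pushes the mould (contact force between any of the arm, the fingers and mould above 2 N).
It fails at once if the cup or the spice jar is moved by over 20 mm (distance of any of prep_cup, spice from where it was at the start of the episode above 0.02 m).
It fails at once if the jack is knocked over (angle between jack's own z axis and vertical above 0.6 rad).
It also fails if it takes over 61 s, if anything falls off the work surface, if the arm or the gripper's body presses on something with over 40 N, if the wrist force passes 120 N, or if a joint passes its speed limit or range.

## Robot

A 7-joint arm with a two-finger parallel gripper is mounted at the origin on a cart in front of the work surface, level with it; the furniture and walls round the work are solid. World frame = base frame: x ahead of the robot, y to its left, z up, the work surface at z = 0. Lengths are in mm, angles in rad, forces in N, time in s.
With the tool pointing down it reaches from about 400 to 850 mm from the base axis. Payload 10.4 kg.
Tool frame: the origin (TCP) lies midway between the tips of the shut fingers; the grasp point (between the pads) lies 19 mm behind it; x points along the fingers, y is the direction in which the jaws open and shut, and the axes are right-handed (so a half turn about x gives the same grasp; the last joint's range is limited). The gripper opens to 87 mm and grips with 3 to 60 N. Pads are 19 mm wide; open, the fingers measure 117 mm over their backs; the gripper's body (75 mm by 190 mm) begins 51 mm behind the grasp point.
Start: joints at [-1.261, 0.332, -0.065, 1.46, 0.022, 1.35, -0.088], TCP at [204.169, 590.734, 222.576] pointing down, gripper open.
Joint ranges: [-2.6, 2.6], [-0.5, 2.12], [-1.47, 1.34], [0.16, 2.42], [-1.27, 4.41], [0.06, 2.06], [-2.6, 2.6]. Speed limits (rad/s): [2.22, 2.22, 2.79, 2.79, 3.14, 3.14, 3.14].

## Interface

Orientations are given as a 3x3 rotation matrix whose columns are the frame's x, y, z axes.
In Python, from station import * gives the robot as it stands.
- The arm moves only by the tool move_arm, never from a script. Its argument "increments" is a list that holds one entry, the list of rows, each a list of 7 numbers: the shift along the tool's x, y, z in m, then the turn, a rotation vector about the tool's x, y, z in rad, then the opening, from -1 (shut) to 1 (fully open). A call has 1 to 12 rows; each row is the pose to reach, as a shift and turn from the pose measured when the call began, along the tool's axes at that moment; what a row does not reach only later rows make up. A row lasts 1/12 s, in which the tool goes at most 41.7 mm and 7.16 degrees, less where a joint would pass 70% of its speed; a pose out of reach is approached as far as the arm can. A call with a gripper value outside its range is refused whole. The fingers move at their own pace and stop on an object; "grip_force" is the grip in N (left out, the last holds). Time passes only in rows, so rows that repeat a pose let the fingers close. It gives the time, the measured TCP pose, the force and the opening at its end, in the units of the state.
- observe(): the state, without advancing time (a new reading comes with each control period).
- capture(name): name is "side" or "top"; returns the picture (420x560x3 uint8, red, green, blue); there is no depth.
- get_calibration(name): a dict with "K" (3x3 intrinsics, pixels), "world_from_camera" (4x4, takes a point from camera to world coordinates). Camera axes: x right, y down, z forward; pixel columns grow to the right and rows downward; lengths in mm; the calibration is good to about 2 mm. A picture is of the moment at which its call begins. get_calibration takes no time and is no camera call.
- hand_in(): hands the job in, once; it reports no verdict.
The state is a dict: "time": time; "qpos": joint angles; "joint_vel": joint speeds; "tau": joint torques, N m; "tool_pos": TCP position; "tool_rot": TCP orientation; "wrist_force": force on the tool from outside, world axes, zero at the start; "ft_torque": the same for the moment, N m; "grip_width": opening from 0.0 (shut) to 1.0 (fully open).
Only numpy, scipy, OpenCV 4.12 (cv2) and the standard library are available. Lean on these libraries where they do the work, as an engineer would, in place of code of your own. Each camera call takes 0.05 s, during which the arm holds its last target.

## Working session

There is one attempt and no reset: what is moved stays moved. The work goes in short steps, Python scripts to look and compute and a tool call to move; the robot and the scene stay as the last step left them, time stands still between calls to the robot, and variables do not carry over. Pictures are saved under pics/ and viewed, and the job is handed in when it is done.

Besides the shell and the picture viewer there is one more tool, called after "Request:" in YAML: its name, and indented under it one key for each argument. move_arm: Moves the arm, as the interface text tells. Its arguments: {"type":"object","properties":{"increments":{"type":"array","items":{"type":"array","items":{"type":"array","items":{"type":"number"}}}},"grip_force":{"type":"number"}},"required":["increments"]}

```bash
mkdir -p pics; ls
python3 - <<'E'
from station import *
import cv2
for n in("side","top"):
    im=capture(n); cv2.imwrite(f"pics/{n}0.png",im[:,:,::-1])
    c=get_calibration(n); print(n,c["K"],c["world_from_camera"])
print(observe())
E
```

```text
pics
side [[425.94907075   0.         276.39603502]
 [  0.         425.94907075 210.53362246]
 [  0.           0.           1.        ]] [[ 9.48789215e-01 -1.18783304e-01  2.92727779e-01  2.63881415e+02]
 [-3.15826729e-01 -3.77907937e-01  8.70309754e-01 -9.29374521e+02]
 [ 7.24588351e-03 -9.18191765e-01 -3.96069918e-01  5.18343263e+02]
 [ 0.00000000e+00  0.00000000e+00  0.00000000e+00  1.00000000e+00]]
top [[387.75346993   0.         280.1688948 ]
 [  0.         387.75346993 214.73678613]
 [  0.           0.           1.        ]] [[-1.59852622e-02 -9.84952502e-01  1.72084397e-01  3.86883826e+02]
 [-9.99770423e-01  1.32892250e-02 -1.68076653e-02 -3.93483565e+00]
 [ 1.42678837e-02 -1.72313566e-01 -9.84938812e-01  1.09487963e+03]
 [ 0.00000000e+00  0.00000000e+00  0.00000000e+00  1.00000000e+00]]
{'time': 0.1, 'qpos': array([-1.26062218,  0.3328393 , -0.06470116,  1.46082298,  0.02158947,
        1.34990953, -0.08847838]), 'joint_vel': array([ 0.00095695, -0.00046969,  0.00015753, -0.00103195, -0.00095924,
        0.00116684,  0.00023808]), 'tau': array([ 2.33020728e-03, -6.24547863e+01,  2.55384977e-02, -3.90723753e+01,
       -6.12717192e-02,  3.65200569e-02,  9.21700280e-05]), 'tool_pos': array([204.05518178, 590.39461559, 221.83077602]), 'tool_rot': array([[-3.75874372e-04,  3.26629236e-01,  9.45152475e-01],
       [-1.22801833e-03,  9.45151678e-01, -3.26629449e-01],
       [-9.99999175e-01, -1.28343620e-03,  4.58483945e-05]]), 'wrist_force': array([-0.38611523, -0.09943349, -1.30576915]), 'ft_torque': array([-0.03414465,  0.00254862, -0.01341985]), 'grip_width': 0.9973519776920006}
```

View pics/top0.png

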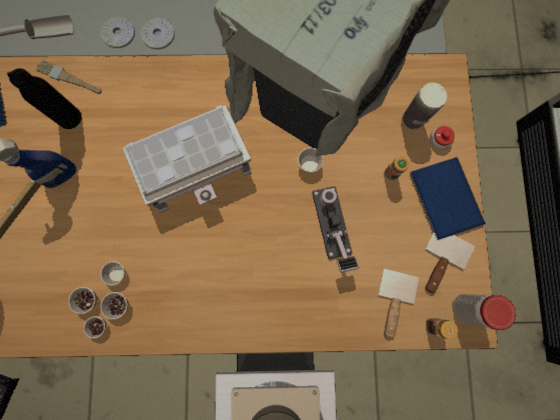

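View pics/side0.png

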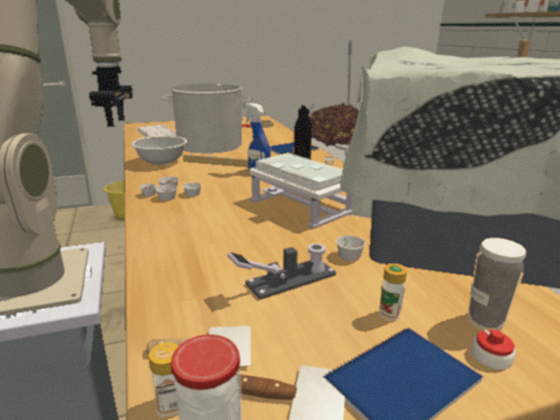

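The top view shows the tongue washer near (205,195). The jack has its saddle near (328,196), lug near (335,225) and pedal near (347,264), and the cup is at (311,160). I'll zoom in next.

Run:
```python
import cv2,numpy as np
t=cv2.imread("pics/top0.png")
a=cv2.resize(t[175:285,290:380],None,fx=5,fy=5,interpolation=cv2.INTER_CUBIC)
b=cv2.resize(t[100:220,115:260],None,fx=5,fy=5,interpolation=cv2.INTER_CUBIC)[:550,:]
cv2.imwrite("pics/za.png",a);cv2.imwrite("pics/zb.png",b)
s=cv2.imread("pics/side0.png")
cv2.imwrite("pics/zc.png",cv2.resize(s[140:300,220:380],None,fx=3.7,fy=3.7,interpolation=cv2.INTER_CUBIC))
```

```text
(no output)
```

View pics/za.png

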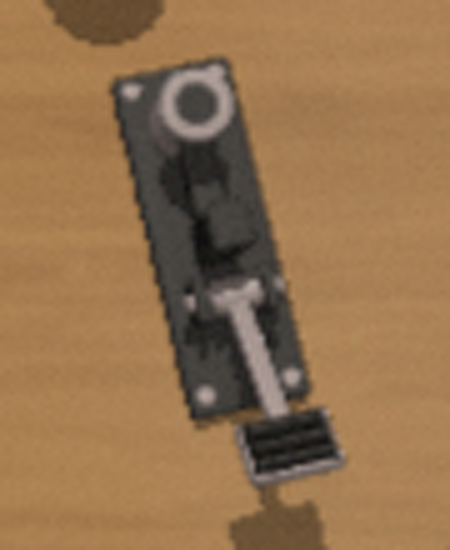

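View pics/zb.png

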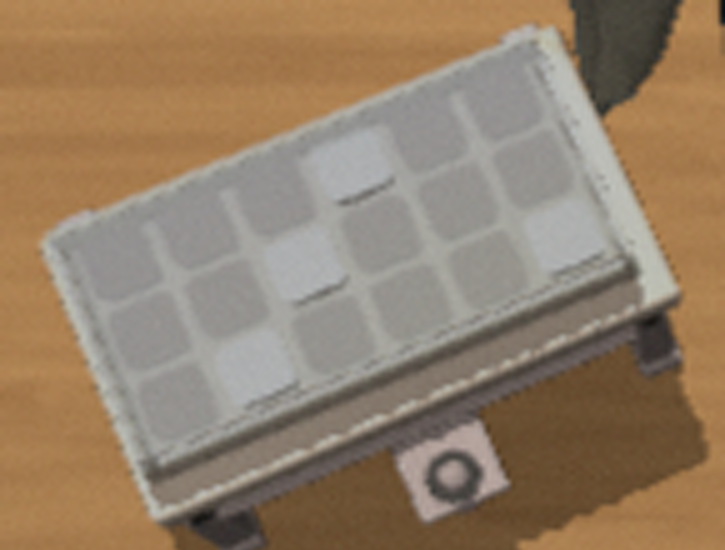

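View pics/zc.png

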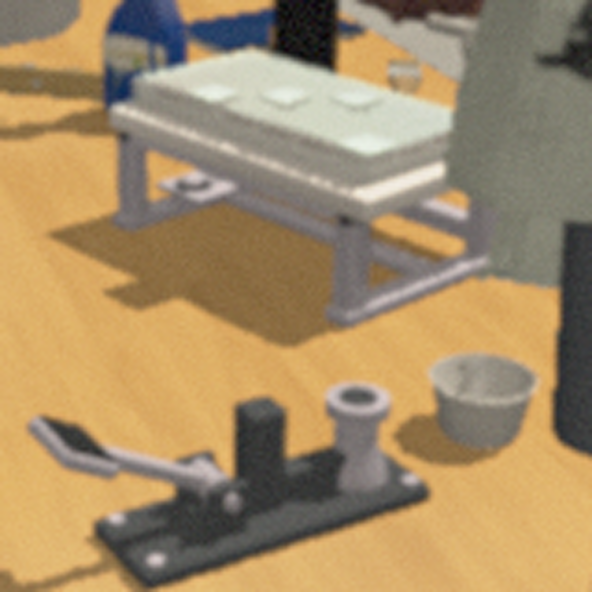

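```bash
cat > h.py <<'E'
from station import *
import numpy as np,cv2
def ray(n,u,v):
    c=get_calibration(n);M=c["world_from_camera"]
    d=M[:3,:3]@np.linalg.solve(c["K"],[u,v,1]);return M[:3,3],d/np.linalg.norm(d)
def onz(n,u,v,z):
    o,d=ray(n,u,v);return o+d*(z-o[2])/d[2]
def tri(a,b):
    (o,d),(p,e)=a,b
    s=np.linalg.lstsq(np.c_[d,-e],p-o,rcond=None)[0]
    x,y=o+d*s[0],p+e*s[1];return (x+y)/2,np.linalg.norm(x-y)
def crop(u,v,ox,oy,f):return ox+(u+.5)/f-.5,oy+(v+.5)/f-.5
E
python3 - <<'E'
from h import *
np.set_printoptions(precision=1,suppress=True)
ta=lambda u,v:crop(u,v,290,175,5)
tb=lambda u,v:crop(u,v,115,100,5)
sc=lambda u,v:crop(u,v,220,140,3.7)
sad=onz("top",*ta(197,105),66);ped=onz("top",*ta(291,446),90);lug=onz("top",*ta(232,220),79);was=onz("top",*tb(455,475),87)
print("sad",sad,"lug",lug,"ped",ped,"washer",was)
print("dist sad-ped (187)",np.linalg.norm((sad-ped)[:2]),"sad-lug(70)",np.linalg.norm((sad-lug)[:2]))
v=(sad-ped);print("yaw",np.arctan2(v[1],v[0]))
print("tri sad",tri(ray("top",*ta(197,105)),ray("side",*sc(357,400))))
print("tri was",tri(ray("top",*tb(455,475)),ray("side",*sc(193,185))))
print("tri lug",tri(ray("top",*ta(232,220)),ray("side",*sc(260,408))))
# base corners z=12 : (115,78),(228,60),(310,390),(198,425)
cs=[onz("top",*ta(*p),12) for p in [(115,78),(228,60),(310,390),(198,425)]]
for i in range(4):print(cs[i],np.linalg.norm(cs[i]-cs[(i+1)%4]))
c=sum(cs)/4;f=(cs[0]+cs[1]-cs[2]-cs[3]);print("centre",c,"yaw",np.arctan2(f[1],f[0]))
l=onz("top",*tb(160,520),100);r=onz("top",*tb(680,297),100);print("slab",l,r,np.linalg.norm(l-r))
d=l-r;print("stand yaw",np.arctan2(d[1],d[0])-np.pi/2)
# tongue sides/front
q=[onz("top",*tb(*p),85) for p in[(395,458),(432,522),(508,487),(480,420)]];print(q)
d=q[1]-q[2];print(np.linalg.norm(d),np.arctan2(d[1],d[0])-np.pi/2)
print("cup",onz("top",311,160,41))
E
```

```text
sad [ 617.7 -155.3   66. ] lug [ 551.9 -169.7   79. ] ped [ 431.6 -193.6   90. ] washer [619.9 176.   87. ]
dist sad-ped (187) 190.0499761273714 sad-lug(70) 67.3544242782686
yaw 0.2027822168830579
tri sad (array([ 618.7, -155.8,   62.9]), np.float64(0.5385915845883531))
tri was (array([621.1, 176.7,  83.1]), np.float64(0.43796662671723596))
tri lug (array([ 551.6, -169.9,   76.1]), np.float64(1.5761889657959929))
[ 646.3 -116.7   12. ] 66.17660335274444
[ 656.1 -182.1   12. ] 193.98524828479162
[ 466.  -220.4   12. ] 66.10284232033779
[ 447.5 -156.9   12. ] 202.90064882983262
centre [ 554. -169.   12.] yaw 0.1990942723693165
slab [594.8 326.6 100. ] [712.8  55.6 100. ] 295.5306618936362
stand yaw 0.41048145173227724
[array([630.1, 208.4,  85. ]), array([595. , 188.1,  85. ]), array([613.5, 148.2,  85. ]), array([650.4, 163.6,  85. ])]
44.001393521871805 0.43313162781557013
cup [ 727.2 -111.8   41. ]
```

```bash
cat >> h.py <<'E'
from scipy.spatial.transform import Rotation as Ro
def plan(p,yaw):
    s=observe();R=s["tool_rot"];c,sn=np.cos(yaw),np.sin(yaw)
    T=np.array([[0,-sn,c],[0,c,sn],[-1,0,0.]])
    print("t",s["time"],"at",s["tool_pos"].round(1),"shift m",(R.T@(np.array(p)-s["tool_pos"])/1000).round(4),"turn",Ro.from_matrix(R.T@T).as_rotvec().round(3),"F",s["wrist_force"].round(1),"g",round(s["grip_width"],3),"q",s["qpos"].round(2))
E
python3 -c "
from h import *
plan([550,-169.5,200],.2)"
```

```text
t 0.1 at [204.1 590.4 221.8] shift m [ 0.0226 -0.6052  0.5752] turn [-0.533 -0.     0.001] F [-0.4 -0.1 -1.3] g 0.997 q [-1.26  0.33 -0.06  1.46  0.02  1.35 -0.09]
```

Request:
move_arm:
  increments:
    - [[0.022,-0.605,0.575,-0.533,0,0.001,1],[0.022,-0.605,0.575,-0.533,0,0.001,1],[0.022,-0.605,0.575,-0.533,0,0.001,1],[0.022,-0.605,0.575,-0.533,0,0.001,1],[0.022,-0.605,0.575,-0.533,0,0.001,1],[0.022,-0.605,0.575,-0.533,0,0.001,1],[0.022,-0.605,0.575,-0.533,0,0.001,1],[0.022,-0.605,0.575,-0.533,0,0.001,1],[0.022,-0.605,0.575,-0.533,0,0.001,1],[0.022,-0.605,0.575,-0.533,0,0.001,1],[0.022,-0.605,0.575,-0.533,0,0.001,1],[0.022,-0.605,0.575,-0.533,0,0.001,1]]

```text
time: 1.1
tool_pos: [410.8, 134.8, 209.4]
tool_rot: [[-0.0, -0.199, 0.98], [0.0, 0.98, 0.199], [-1.0, 0.0, -0.0]]
wrist_force: [0.8, 0.5, 0.4]
grip_width: 1.002
```

```bash
python3 -c "
from h import *
plan([550,-169.5,200],.2)"
```

```text
t 1.1 at [410.8 134.8 209.4] shift m [ 0.0093 -0.3259  0.0759] turn [ 0. -0. -0.] F [0.8 0.5 0.4] g 1.002 q [-0.72 -0.11  0.28  1.97  0.03  1.28  1.32]
```

Request:
move_arm:
  increments:
    - [[0.009,-0.326,0.076,0,0,0,1],[0.009,-0.326,0.076,0,0,0,1],[0.009,-0.326,0.076,0,0,0,1],[0.009,-0.326,0.076,0,0,0,1],[0.009,-0.326,0.076,0,0,0,1],[0.009,-0.326,0.076,0,0,0,1],[0.009,-0.326,0.076,0,0,0,1],[0.009,-0.326,0.076,0,0,0,1],[0.009,-0.326,0.076,0,0,0,1],[0.009,-0.326,0.076,0,0,0,1],[0.009,-0.326,0.076,0,0,0,1],[0.009,-0.326,0.076,0,0,0,1]]

```text
time: 2.1
tool_pos: [550.0, -167.9, 200.2]
tool_rot: [[-0.001, -0.201, 0.98], [0.001, 0.98, 0.201], [-1.0, 0.001, -0.0]]
wrist_force: [-0.5, 0.1, -0.5]
grip_width: 1.003
```

```bash
python3 -c "
from h import *
plan([550,-169.5,46],.2)
cv2.imwrite('pics/side1.png',capture('side')[:,:,::-1])"
```

```text
t 2.1 at [ 550.  -167.9  200.2] shift m [ 0.1542 -0.0018 -0.0003] turn [ 0.002 -0.    -0.001] F [-0.5  0.1 -0.5] g 1.003 q [-0.33  0.26  0.65  1.66 -0.17  1.28  2.13]
```

View pics/side1.png

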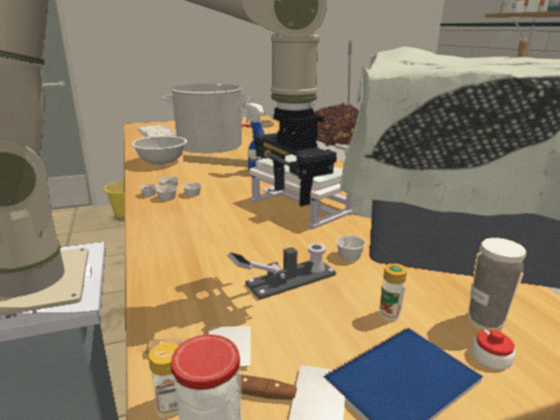

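The open gripper hangs straight above the lug, which sits at (290,258) in the picture. I'll descend and grip.

Request:
move_arm:
  increments:
    - [[0.04,-0.002,0,0.002,0,0,1],[0.08,-0.002,0,0.002,0,0,1],[0.11,-0.002,0,0.002,0,0,1],[0.135,-0.002,0,0.002,0,0,1],[0.15,-0.002,0,0.002,0,0,1],[0.154,-0.002,0,0.002,0,0,1],[0.154,-0.002,0,0.002,0,0,1],[0.154,-0.002,0,0.002,0,0,1]]
  grip_force: 30

```text
time: 2.82
tool_pos: [551.1, -168.9, 47.5]
tool_rot: [[0.001, -0.2, 0.98], [0.001, 0.98, 0.2], [-1.0, 0.001, 0.001]]
wrist_force: [-0.1, 0.3, 0.8]
grip_width: 0.999
```

```bash
python3 -c "
from h import *
plan([550,-169.5,46],.2)
cv2.imwrite('pics/side2.png',cv2.resize(capture('side')[140:320,200:400,::-1],None,fx=3.3,fy=3.3))"
```

```text
t 2.8167 at [ 551.1 -168.9   47.5] shift m [ 0.0015 -0.0004 -0.0012] turn [ 0.002  0.001 -0.001] F [-0.1  0.3  0.8] g 0.999 q [-0.27  0.44  0.6   1.81 -0.29  0.98  2.22]
```

View pics/side2.png

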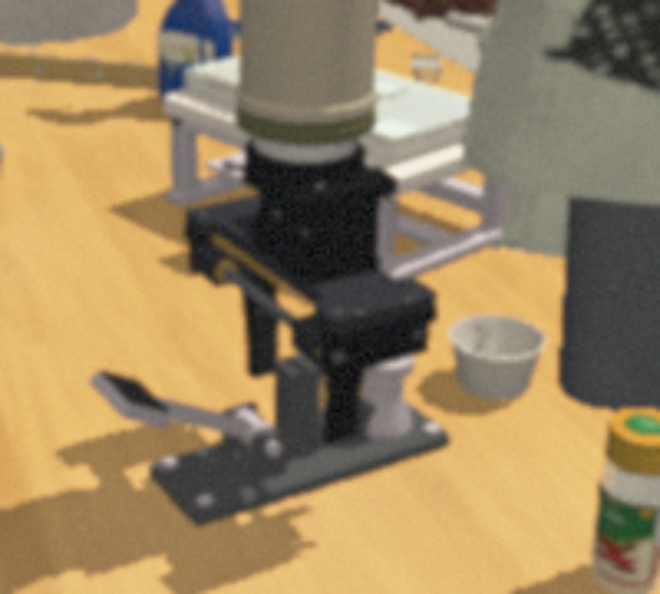

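The fingers straddle the lug. Closing the gripper.

Request:
move_arm:
  increments:
    - [[0.001,0,0,0.002,0,0,-1],[0.001,0,0,0.002,0,0,-1],[0.001,0,0,0.002,0,0,-1],[0.001,0,0,0.002,0,0,-1],[0.001,0,0,0.002,0,0,-1],[0.001,0,0,0.002,0,0,-1],[0.001,0,0,0.002,0,0,-1],[0.001,0,0,0.002,0,0,-1],[0.001,0,0,0.002,0,0,-1],[0.001,0,0,0.002,0,0,-1]]
  grip_force: 40

```text
time: 3.7
tool_pos: [551.4, -169.2, 46.9]
tool_rot: [[0.002, -0.198, 0.98], [0.001, 0.98, 0.198], [-1.0, 0.001, 0.002]]
wrist_force: [0.4, 0.1, 0.6]
grip_width: 0.327
```

```bash
python3 -c "
from h import *
plan([550,-169.5,86],.2)"
```

```text
t 3.7 at [ 551.4 -169.2   46.9] shift m [-0.0391  0.     -0.0014] turn [-0.001  0.002 -0.001] F [0.4 0.1 0.6] g 0.327 q [-0.27  0.44  0.6   1.81 -0.29  0.98  2.22]
```

Request:
move_arm:
  increments:
    - [[-0.01,0,0,0,0,0,-1],[-0.025,0,0,0,0,0,-1],[-0.04,0,0,0,0,0,-1],[-0.05,0,0,0,0,0,-1],[-0.05,0,0,0,0,0,-1],[-0.05,0,0,0,0,0,-1]]

```text
time: 4.2
tool_pos: [551.2, -169.1, 96.8]
tool_rot: [[0.002, -0.198, 0.98], [0.001, 0.98, 0.198], [-1.0, 0.001, 0.002]]
wrist_force: [0.2, 0.3, -8.0]
grip_width: 0.269
```

```bash
python3 -c "
from h import *
plan([466.5,108.7,97],.41)
cv2.imwrite('pics/side3.png',cv2.resize(capture('side')[140:320,200:400,::-1],None,fx=3.3,fy=3.3))"
```

```text
t 4.2 at [ 551.2 -169.1   96.8] shift m [ 0.      0.2891 -0.028 ] turn [-0.211  0.002 -0.001] F [ 0.2  0.3 -8. ] g 0.269 q [-0.29  0.37  0.62  1.77 -0.25  1.08  2.19]
```

View pics/side3.png

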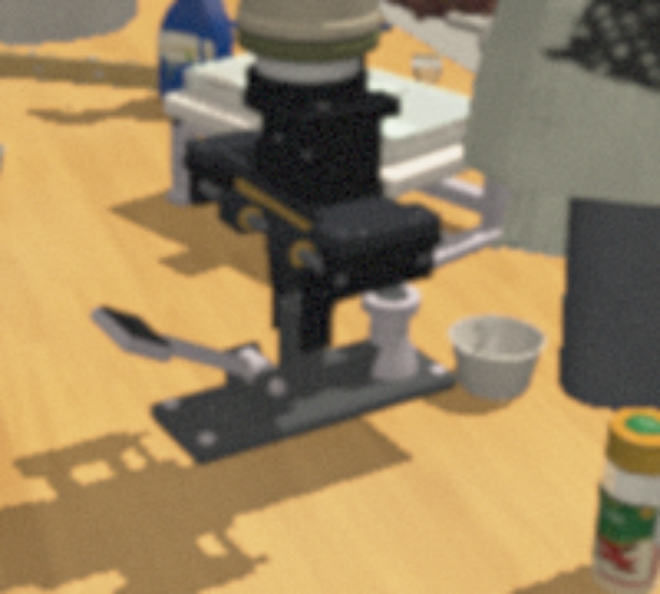

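The jack is held (8 N of load, opening about 23.5 mm) and hangs level. Carrying it to a point in front of the stand.

Request:
move_arm:
  increments:
    - [[0,0.03,-0.003,-0.05,0.002,0,-1],[0,0.06,-0.006,-0.1,0.002,0,-1],[0,0.09,-0.009,-0.15,0.002,0,-1],[0,0.12,-0.012,-0.211,0.002,0,-1],[0,0.15,-0.015,-0.211,0.002,0,-1],[0,0.18,-0.018,-0.211,0.002,0,-1],[0,0.21,-0.021,-0.211,0.002,0,-1],[0,0.24,-0.024,-0.211,0.002,0,-1],[0,0.265,-0.026,-0.211,0.002,0,-1],[0,0.28,-0.028,-0.211,0.002,0,-1],[0,0.289,-0.028,-0.211,0.002,0,-1],[0,0.289,-0.028,-0.211,0.002,0,-1]]

```text
time: 5.25
tool_pos: [465.1, 110.5, 95.8]
tool_rot: [[-0.002, -0.402, 0.916], [0.001, 0.916, 0.402], [-1.0, 0.002, -0.002]]
wrist_force: [-0.4, 0.2, -8.5]
grip_width: 0.271
```

```bash
python3 -c "
from h import *
plan([466.5,108.7,52],.41)
cv2.imwrite('pics/side4.png',cv2.resize(capture('side')[120:300,180:380,::-1],None,fx=3.3,fy=3.3))
cv2.imwrite('pics/top4.png',cv2.resize(capture('top')[150:330,150:350,::-1],None,fx=3.3,fy=3.3))"
```

```text
t 5.25 at [465.1 110.5  95.8] shift m [ 0.0438 -0.0022  0.0006] turn [ 0.003 -0.002 -0.002] F [-0.4  0.2 -8.5] g 0.271 q [-0.73  0.13  0.43  2.01 -0.06  1.02  1.72]
```

View pics/side4.png

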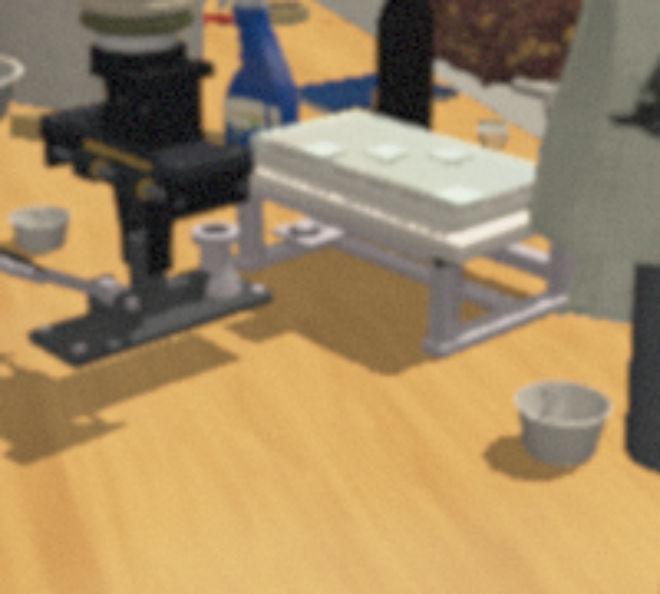

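View pics/top4.png

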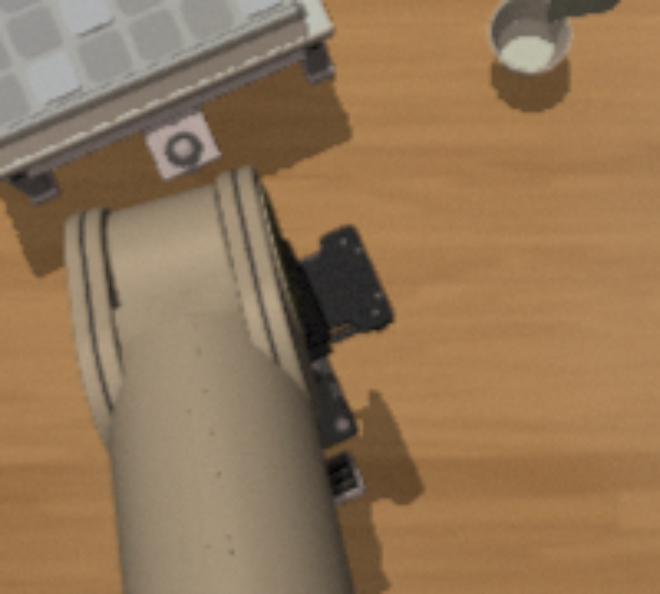

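Request:
move_arm:
  increments:
    - [[0.015,-0.002,0.001,0.003,-0.002,-0.002,-1],[0.03,-0.002,0.001,0.003,-0.002,-0.002,-1],[0.04,-0.002,0.001,0.003,-0.002,-0.002,-1],[0.043,-0.002,0.001,0.003,-0.002,-0.002,-1],[0.043,-0.002,0.001,0.003,-0.002,-0.002,-1],[0.043,-0.002,0.001,0.003,-0.002,-0.002,-1]]

```text
time: 5.85
tool_pos: [468.1, 105.8, 53.4]
tool_rot: [[0.001, -0.395, 0.919], [-0.001, 0.919, 0.395], [-1.0, -0.002, 0.001]]
wrist_force: [0.4, 0.0, -8.4]
grip_width: 0.274
```

```bash
python3 -c "
from h import *
plan([466.5,108.7,47],.41)
im=capture('side')[:,:,::-1];cv2.imwrite('pics/s5.png',im)
cv2.imwrite('pics/side5.png',cv2.resize(im[170:270,180:320],None,fx=5,fy=5,interpolation=2))"
```

```text
t 5.85 at [468.1 105.8  53.4] shift m [ 0.0064  0.0032 -0.0003] turn [-0.004  0.001  0.002] F [ 0.4  0.  -8.4] g 0.274 q [-0.71  0.19  0.43  2.04 -0.1   0.92  1.75]
```

View pics/side5.png

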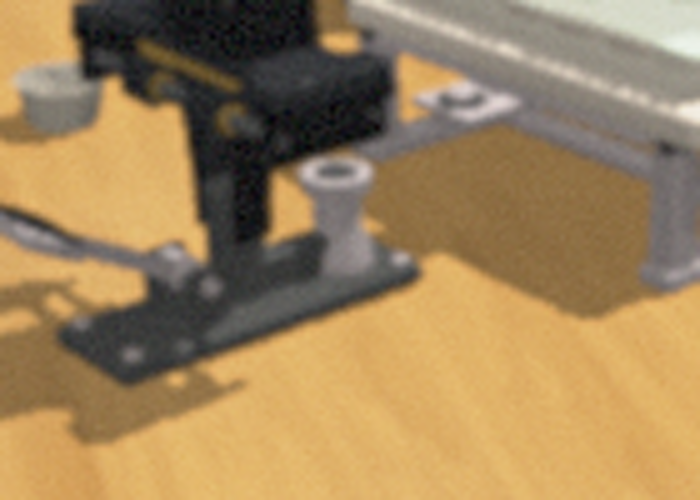

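Run:
```python
from h import *
f=lambda u,v:crop(u,v,180,170,5)
p=observe()["tool_pos"];y=.407
for h in (3,5,7):
  s=onz("side",*f(338,172),63+h);d=(s-p)[:2];c,n=np.cos(y),np.sin(y);print(h,s.round(1),(c*d[0]+n*d[1]).round(1),(-n*d[0]+c*d[1]).round(1))
print(onz("side",*f(460,98),83.1).round(1))
```

```text
3 [535.3 132.4  66. ] 71.9 -2.5
5 [534.1 127.7  68. ] 69.0 -6.3
7 [532.9 123.   70. ] 66.0 -10.2
[621.8 180.3  83.1]
```

Request:
move_arm:
  increments:
    - [[0.003,0.003,0,-0.004,0,0,-1],[0.004,0.003,0,-0.004,0,0,-1],[0.004,0.003,0,-0.004,0,0,-1],[0.004,0.003,0,-0.004,0,0,-1]]

```text
time: 6.23
tool_pos: [468.0, 109.3, 51.1]
tool_rot: [[0.004, -0.399, 0.917], [0.0, 0.917, 0.399], [-1.0, -0.001, 0.003]]
wrist_force: [-2.5, -3.0, 5.1]
grip_width: 0.274
```

Request:
move_arm:
  increments:
    - [[0.001,0,0,0,0,0,-1],[0.0015,0,0,0,0,0,-1],[0.002,0,0,0,0,0,-1],[0.002,0,0,0,0,0,-1]]

```text
time: 6.57
tool_pos: [468.1, 109.3, 51.1]
tool_rot: [[0.003, -0.399, 0.917], [0.001, 0.917, 0.399], [-1.0, -0.0, 0.003]]
wrist_force: [-12.0, -5.0, 22.2]
grip_width: 0.271
```

Request:
move_arm:
  increments:
    - [[-0.0005,0,0,0,0,0,-1],[-0.001,0,0,0,0,0,-1],[-0.001,0,0,0,0,0,-1],[-0.001,0,0,0,0,0,-1]]

```text
time: 6.9
tool_pos: [468.0, 109.5, 51.9]
tool_rot: [[0.003, -0.4, 0.917], [0.001, 0.917, 0.4], [-1.0, -0.0, 0.003]]
wrist_force: [0.4, -0.4, -7.8]
grip_width: 0.271
```

```bash
python3 -c "
from h import *
plan([557.6,149,52],.41)
im=capture('side')[:,:,::-1];cv2.imwrite('pics/s6.png',im)
cv2.imwrite('pics/side6.png',cv2.resize(im[170:270,180:320],None,fx=5,fy=5,interpolation=2))"
```

```text
t 6.9 at [468.  109.5  51.9] shift m [0.0002 0.0004 0.0979] turn [0.001 0.003 0.   ] F [ 0.4 -0.4 -7.8] g 0.271 q [-0.72  0.2   0.43  2.04 -0.1   0.92  1.75]
```

View pics/side6.png

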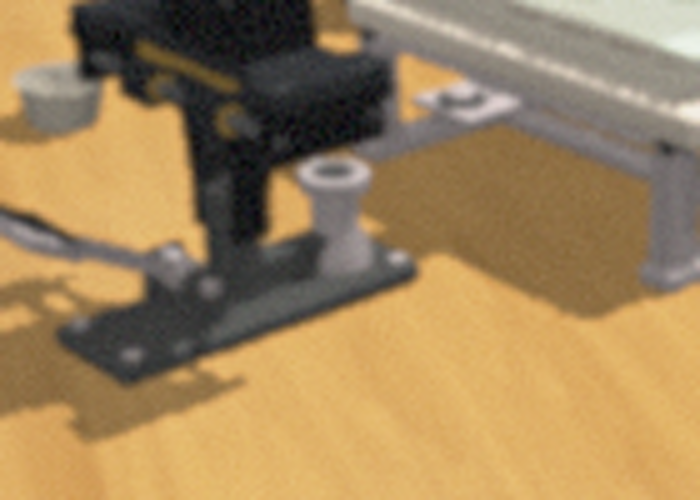

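Run:
```python
from h import *
f=lambda u,v:crop(u,v,180,170,5)
p=observe()["tool_pos"];y=.411;c,n=np.cos(y),np.sin(y)
# near edge jack frame y=-35 ; x ends +100,-100; tcp at x=-4 ; project expected px for heights
cal=get_calibration("side");M=np.linalg.inv(cal["world_from_camera"])
def proj(P):
    q=cal["K"]@(M[:3,:3]@P+M[:3,3]);q=q[:2]/q[2];return ((q-[180,170]+.5)*5-.5).round(0)
for X in (104,-96):
  for h in (0,4,8,12):
    print(X,h,proj(np.array([p[0]+c*X+n*35,p[1]+n*X-c*35,h+0.])))
for h in (62,66,70): print("sad",h,proj(np.array([p[0]+c*68.5,p[1]+n*68.5,h])))
```

```text
104 0 [418. 280.]
104 4 [418. 273.]
104 8 [418. 267.]
104 12 [418. 260.]
-96 0 [119. 390.]
-96 4 [118. 383.]
-96 8 [118. 376.]
-96 12 [117. 369.]
sad 62 [328. 177.]
sad 66 [328. 170.]
sad 70 [328. 163.]
```

Run:
```python
from h import *
cal=get_calibration("side");M=np.linalg.inv(cal["world_from_camera"])
def proj(P):
    q=cal["K"]@(M[:3,:3]@P+M[:3,3]);return q[:2]/q[2]
def g(n,p,y,h):
    c,s=np.cos(y),np.sin(y);print(n,"front",proj(np.array([p[0]+c*104+s*35,p[1]+s*104-c*35,h])),"rear",proj(np.array([p[0]-c*96+s*35,p[1]-s*96-c*35,h])))
g("pre",(551.4,-169.2),.2,0.)
g("now",(468,109.5),.411,0.)
def gw(n):
    im=cv2.imread(n);return im
a=cv2.imread("pics/side0.png");b=cv2.imread("pics/s6.png")
A=cv2.resize(a[240:310,230:350],None,fx=6,fy=6,interpolation=2);B=cv2.resize(b[195:255,180:280],None,fx=6,fy=6,interpolation=2)
cv2.imwrite("pics/A.png",A);cv2.imwrite("pics/B.png",B)
```

```text
pre front [336.30106709 274.89707721] rear [258.5369296  300.18696968]
now front [263.20298934 225.51254951] rear [203.38807366 247.59306244]
```

View pics/A.png

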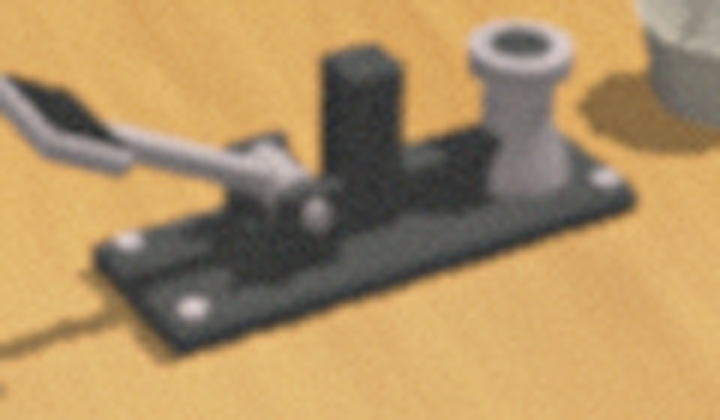

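View pics/B.png

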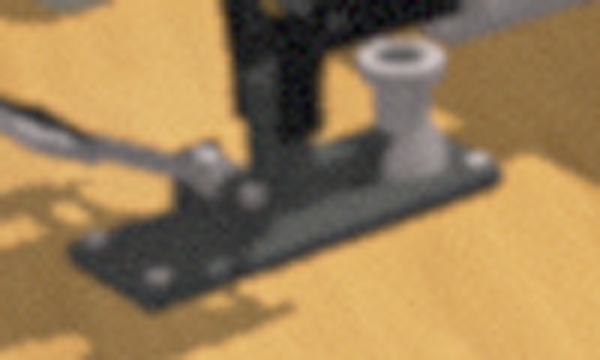

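The jack is level and about 1 mm above the table. Its edge corners lie within 1 px of where a flat jack should appear. Sliding it in under the tongue.

Request:
move_arm:
  increments:
    - [[-0.001,0,0.008,0,0.003,0,-1],[-0.001,0,0.018,0,0.003,0,-1],[-0.001,0,0.028,0,0.003,0,-1],[-0.001,0,0.038,0,0.003,0,-1],[-0.001,0,0.048,0,0.003,0,-1],[-0.001,0,0.056,0,0.003,0,-1],[-0.001,0,0.06,0,0.003,0,-1],[-0.001,0,0.06,0,0.003,0,-1]]

```text
time: 7.62
tool_pos: [523.9, 133.8, 52.8]
tool_rot: [[0.0, -0.4, 0.917], [-0.0, 0.917, 0.4], [-1.0, -0.001, 0.0]]
wrist_force: [-0.1, -1.0, -7.7]
grip_width: 0.275
```

```bash
python3 -c "
from h import *
plan([557.6,149,53],.41)
im=capture('side')[:,:,::-1];cv2.imwrite('pics/s7.png',im)
cv2.imwrite('pics/side7.png',cv2.resize(im[150:250,200:340],None,fx=5,fy=5,interpolation=2))"
```

```text
t 7.6167 at [523.9 133.8  52.8] shift m [-0.0001  0.0004  0.037 ] turn [0.001 0.    0.001] F [-0.1 -1.  -7.7] g 0.275 q [-0.69  0.33  0.42  1.89 -0.16  0.96  1.78]
```

View pics/side7.png

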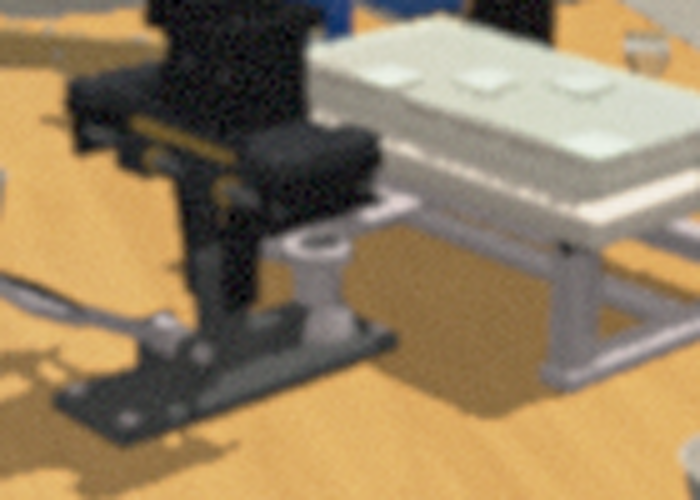

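Request:
move_arm:
  increments:
    - [[0,0,0.008,0,0,0,-1],[0,0,0.016,0,0,0,-1],[0,0,0.024,0,0,0,-1],[0,0,0.031,0,0,0,-1],[0,0,0.036,0,0,0,-1],[0,0,0.037,0,0,0,-1],[0,0,0.037,0,0,0,-1],[0,0,0.037,0,0,0,-1]]

```text
time: 8.33
tool_pos: [556.8, 147.9, 52.5]
tool_rot: [[-0.001, -0.399, 0.917], [-0.001, 0.917, 0.399], [-1.0, -0.001, -0.001]]
wrist_force: [-0.1, -0.8, -9.8]
grip_width: 0.27
```

```bash
python3 -c "
from h import *
plan([557.6,149,51],.41)
im=capture('side')[:,:,::-1];cv2.imwrite('pics/s8.png',im)
cv2.imwrite('pics/side8.png',cv2.resize(im[150:250,200:340],None,fx=5,fy=5,interpolation=2))
im=capture('top')[:,:,::-1];cv2.imwrite('pics/top8.png',cv2.resize(im[140:280,150:350],None,fx=4,fy=4,interpolation=2))"
```

```text
t 8.3333 at [556.8 147.9  52.5] shift m [0.0015 0.0007 0.0012] turn [ 0.001 -0.001  0.001] F [-0.1 -0.8 -9.8] g 0.27 q [-0.68  0.4   0.41  1.8  -0.19  0.99  1.79]
```

View pics/side8.png

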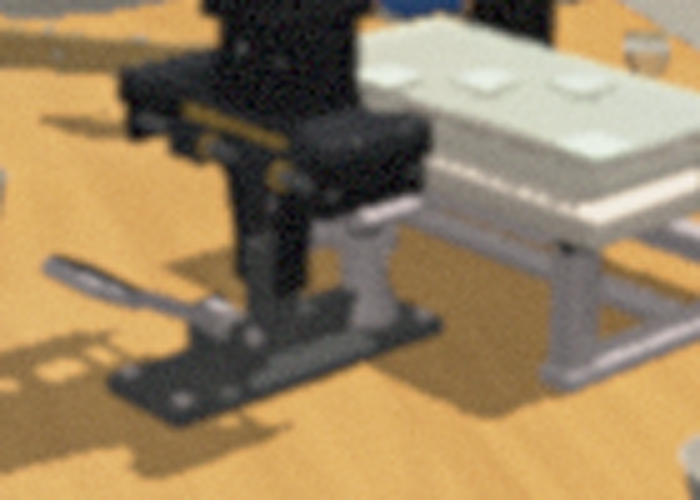

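View pics/top8.png

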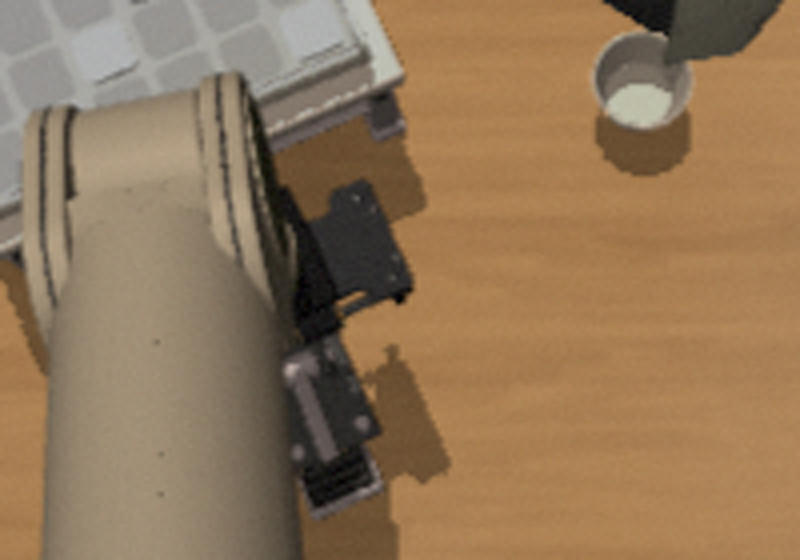

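Run:
```python
from h import *
f=lambda u,v:crop(u,v,150,140,4)
y=.41;c,s=np.cos(y),np.sin(y)
P=onz("top",*f(343,480),90);print("pedal",P,"exp",620.4-187*c,176.3-187*s)
a=onz("top",*f(298,453),13);b=onz("top",*f(362,423),13)
print("rear screws",a,b,"exp mid of plate rear about",np.array([620.4,176.3])-155*np.array([c,s]), "mid",(a+b)/2,"axis",np.arctan2(*(a-b)[[1,0]])-np.pi/2)
```

```text
pedal [446.69348822  96.12616181  90.        ] exp 448.8984061332948 101.76005566691293
rear screws [470.41905949 135.07982782  13.        ] [490.64352038  90.71642124  13.        ] exp mid of plate rear about [478.24627246 114.51555416] mid [480.53128993 112.89812453  13.        ] axis 0.42773429108144567
```

Request:
move_arm:
  increments:
    - [[0.0005,0,0.001,0,0,0,-1],[0.001,0,0.001,0,0,0,-1],[0.002,0,0.001,0,0,0,-1],[0.002,0,0.001,0,0,0,-1]]

```text
time: 8.77
tool_pos: [557.6, 148.3, 51.2]
tool_rot: [[-0.001, -0.399, 0.917], [-0.0, 0.917, 0.399], [-1.0, -0.0, -0.001]]
wrist_force: [-1.9, -0.3, 0.0]
grip_width: 0.271
```

Request:
move_arm:
  increments:
    - [[0,0,0,0,0,0,1],[0,0,0,0,0,0,1],[0,0,0,0,0,0,1],[0,0,0,0,0,0,1],[0,0,0,0,0,0,1],[0,0,0,0,0,0,1],[0,0,0,0,0,0,1],[0,0,0,0,0,0,1]]

```text
time: 9.43
tool_pos: [557.7, 148.3, 51.2]
tool_rot: [[-0.001, -0.399, 0.917], [-0.0, 0.917, 0.399], [-1.0, -0.0, -0.001]]
wrist_force: [0.6, 0.4, -0.4]
grip_width: 0.793
```

```bash
python3 -c "
from h import *
plan([557.6,149,180],.41)
plan([460,106,180],.41)"
```

```text
t 9.4333 at [557.7 148.3  51.2] shift m [-1.288e-01  7.000e-04  1.000e-04] turn [ 0.001 -0.001  0.   ] F [ 0.6  0.4 -0.4] g 0.793 q [-0.68  0.4   0.41  1.79 -0.19  0.98  1.79]
t 9.4333 at [557.7 148.3  51.2] shift m [-0.1288  0.0002 -0.1065] turn [ 0.001 -0.001  0.   ] F [ 0.6  0.4 -0.4] g 0.793 q [-0.68  0.4   0.41  1.79 -0.19  0.98  1.79]
```

Request:
move_arm:
  increments:
    - [[-0.03,0,0,0,0,0,1],[-0.06,0,0,0,0,0,1],[-0.09,0,0,0,0,0,1],[-0.12,0,0,0,0,0,1],[-0.13,-0.03,-0.03,0,0,0,1],[-0.13,-0.06,-0.06,0,0,0,1],[-0.13,-0.09,-0.09,0,0,0,1],[-0.13,-0.12,-0.12,0,0,0,1],[-0.13,-0.15,-0.15,0,0,0,1],[-0.13,-0.18,-0.17,0,0,0,1],[-0.13,-0.195,-0.18,0,0,0,1],[-0.13,-0.195,-0.18,0,0,0,1]]

```text
time: 10.43
tool_pos: [469.4, -107.2, 181.8]
tool_rot: [[0.0, -0.393, 0.92], [-0.001, 0.92, 0.393], [-1.0, -0.001, 0.0]]
wrist_force: [0.2, 0.7, 0.0]
grip_width: 1.0
```

```bash
python3 -c "
from h import *
plan([460,106,180],.41)
im=capture('side')[:,:,::-1];cv2.imwrite('pics/s9.png',im)
cv2.imwrite('pics/side9.png',cv2.resize(im[150:250,200:340],None,fx=5,fy=5,interpolation=2))
im=capture('top')[:,:,::-1];cv2.imwrite('pics/top9.png',cv2.resize(im[170:280,150:290],None,fx=5,fy=5,interpolation=2))"
```

```text
t 10.4333 at [ 469.4 -107.2  181.8] shift m [0.0016 0.1998 0.0751] turn [-0.006  0.     0.001] F [0.2 0.7 0. ] g 1.0 q [-0.48  0.02  0.63  1.91 -0.01  1.21  2.13]
```

View pics/side9.png

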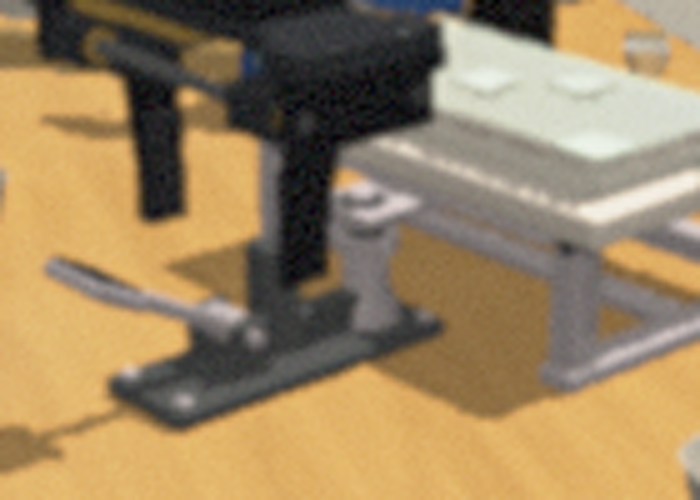

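View pics/top9.png

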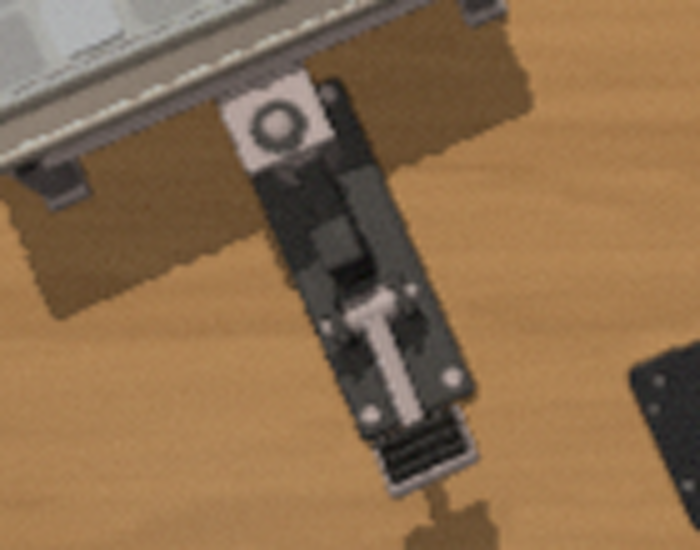

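Run:
```python
from h import *
f=lambda u,v:crop(u,v,150,170,5)
W=onz("top",*f(279,125),87);L=onz("top",*f(337,241),79);P=onz("top",*f(428,450),90)
a=onz("top",*f(370,413),13);b=onz("top",*f(452,376),13);fr=onz("top",*f(330,93),13)
e=b-fr;y=np.arctan2(*(-e)[[1,0]])
print("screw axis yaw",y,np.linalg.norm(e),np.linalg.norm(a-b))
print("L-P yaw",np.arctan2(*(L-P)[[1,0]]),np.linalg.norm((L-P)[:2]))
# centre from screws: (a+fr)/2 diagonal
C=(a+fr)/2
for y in(.41,.43,.45):
  d=np.array([np.cos(y),np.sin(y)]);n=np.array([-d[1],d[0]])
  for nm,Q,o in(("lug",L,70),("ped",P,187),("ctr",C,65)):
    S=Q[:2]+o*d;r=S-W[:2];print(y,nm,S.round(1),"err along",(r@d).round(1),"lat",(r@n).round(1))
print(W,P,L,C)
```

```text
screw axis yaw 0.40513196602188944 177.5561110396085 49.6646939527322
L-P yaw 0.4187917490488497 122.18777725545394
0.41 lug [622.6 174.2] err along 1.5 lat -3.3
0.41 ped [618.3 171.1] err along -3.7 lat -4.3
0.41 ctr [623.5 174.7] err along 2.5 lat -3.1
0.43 lug [622.  175.4] err along 1.4 lat -1.9
0.43 ped [616.7 174.5] err along -3.8 lat -0.5
0.43 ctr [623.  175.9] err along 2.5 lat -1.9
0.45 lug [621.4 176.7] err along 1.4 lat -0.5
0.45 ped [615.1 177.9] err along -3.7 lat 3.3
0.45 ctr [622.4 177.1] err along 2.4 lat -0.6
[619.93878694 176.56733775  87.        ] [446.76436799  96.57624483  90.        ] [558.39279369 146.26474939  79.        ] [563.87632221 148.80123824  13.        ]
```

The jack stands flat and free, with its saddle within about 4 mm of the washer axis by three estimates. Next I'll shut the fingers and move above the pedal.

```bash
python3 -c "
from h import *
plan([448.5,98.5,125],.412)"
```

```text
t 10.5333 at [ 470.6 -102.6  181.5] shift m [0.0565 0.1933 0.0598] turn [-0.003 -0.    -0.   ] F [-0.1  0.8 -0.4] g 0.999 q [-0.49  0.03  0.62  1.91 -0.02  1.21  2.12]
```

Request:
move_arm:
  increments:
    - [[0,0.03,0.01,-0.003,0,0,-1],[0,0.06,0.02,-0.003,0,0,-1],[0,0.09,0.03,-0.003,0,0,-1],[0,0.12,0.04,-0.003,0,0,-1],[0,0.15,0.05,-0.003,0,0,-1],[0.01,0.175,0.055,-0.003,0,0,-1],[0.03,0.193,0.06,-0.003,0,0,-1],[0.05,0.193,0.06,-0.003,0,0,-1],[0.056,0.193,0.06,-0.003,0,0,-1],[0.056,0.193,0.06,-0.003,0,0,-1],[0.056,0.193,0.06,-0.003,0,0,-1]]

```text
time: 11.45
tool_pos: [449.0, 98.3, 125.9]
tool_rot: [[-0.0, -0.401, 0.916], [-0.0, 0.916, 0.401], [-1.0, -0.0, -0.0]]
wrist_force: [0.4, 0.6, 1.0]
grip_width: 0.25
```

```bash
python3 -c "
from h import *
plan([448.5,98.5,100],.412)
plan([435.2,92.7,42],.412)
im=capture('side')[:,:,::-1]
cv2.imwrite('pics/side10.png',cv2.resize(im[140:250,170:310],None,fx=5,fy=5,interpolation=2))"
```

```text
t 11.45 at [449.   98.3 125.9] shift m [ 0.0259  0.0003 -0.0004] turn [ 0. -0.  0.] F [0.4 0.6 1. ] g 0.25 q [-0.7   0.04  0.4   2.02 -0.02  1.08  1.69]
t 11.45 at [449.   98.3 125.9] shift m [ 0.0839  0.0003 -0.0148] turn [ 0. -0.  0.] F [0.4 0.6 1. ] g 0.25 q [-0.7   0.04  0.4   2.02 -0.02  1.08  1.69]
```

View pics/side10.png

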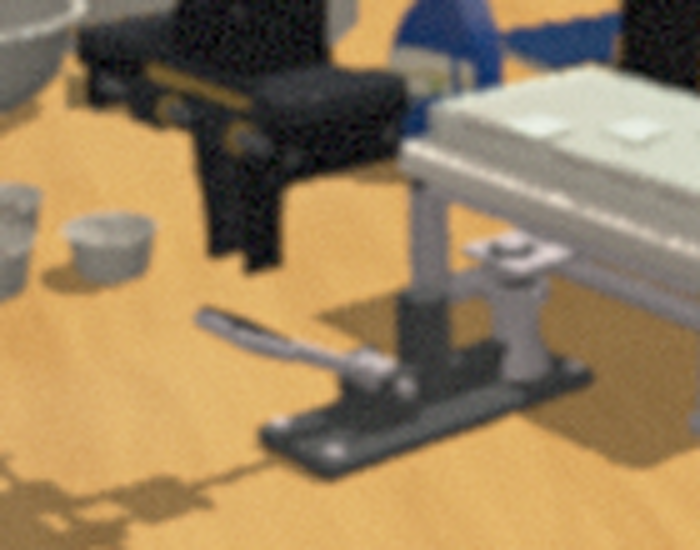

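Request:
move_arm:
  increments:
    - [[0.005,0,0,0,0,0,-1],[0.01,0,0,0,0,0,-1],[0.015,0,0,0,0,0,-1],[0.02,0,0,0,0,0,-1],[0.024,0,0,0,0,0,-1],[0.026,0,0,0,0,0,-1],[0.026,0,0,0,0,0,-1]]

```text
time: 12.08
tool_pos: [449.1, 98.1, 99.8]
tool_rot: [[-0.0, -0.4, 0.917], [-0.0, 0.917, 0.4], [-1.0, -0.0, -0.0]]
wrist_force: [0.1, -0.1, -0.8]
grip_width: -0.001
```

Request:
move_arm:
  increments:
    - [[0.005,0,0,0,0,0,-1],[0.01,0,-0.001,0,0,0,-1],[0.015,0,-0.003,0,0,0,-1],[0.02,0,-0.005,0,0,0,-1],[0.024,0,-0.007,0,0,0,-1],[0.028,0,-0.009,0,0,0,-1],[0.028,0,-0.009,0,0,0,-1]]

```text
time: 12.67
tool_pos: [441.5, 94.8, 71.8]
tool_rot: [[0.002, -0.4, 0.916], [0.001, 0.916, 0.4], [-1.0, -0.0, 0.002]]
wrist_force: [1.8, 0.9, 6.6]
grip_width: 0.007
```

```bash
python3 -c "
from h import *
plan([435.2,92.7,42],.412)
im=capture('side')[:,:,::-1]
cv2.imwrite('pics/side11.png',cv2.resize(im[140:250,170:310],None,fx=5,fy=5,interpolation=2))"
```

```text
t 12.6667 at [441.5  94.8  71.8] shift m [ 0.0298  0.0006 -0.0067] turn [-0.     0.002  0.   ] F [1.8 0.9 6.6] g 0.007 q [-0.69  0.1   0.4   2.09 -0.05  0.96  1.71]
```

View pics/side11.png

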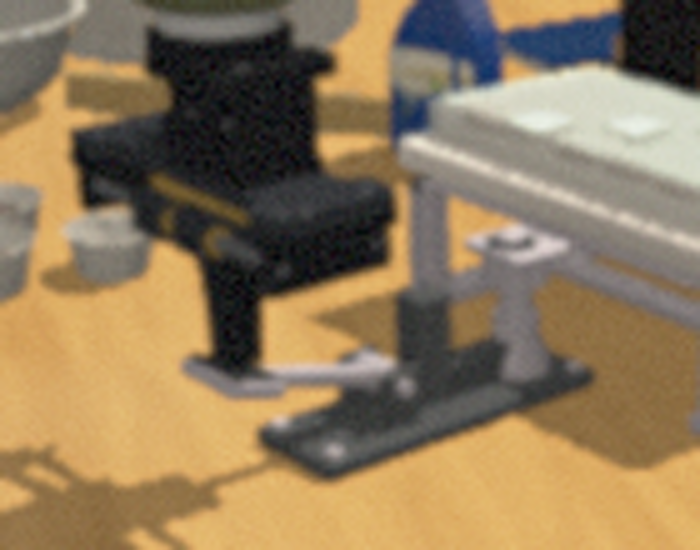

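Request:
move_arm:
  increments:
    - [[0.005,0,-0.002,0,0.002,0,-1],[0.01,0,-0.003,0,0.002,0,-1],[0.015,0,-0.004,0,0.002,0,-1],[0.02,0,-0.005,0,0.002,0,-1],[0.024,0,-0.006,0,0.002,0,-1],[0.027,0,-0.006,0,0.002,0,-1],[0.029,0,-0.006,0,0.002,0,-1],[0.0295,0,-0.006,0,0.002,0,-1],[0.0295,0,-0.006,0,0.002,0,-1],[0.0295,0,-0.006,0,0.002,0,-1]]

```text
time: 13.55
tool_pos: [436.4, 92.5, 43.1]
tool_rot: [[0.0, -0.4, 0.917], [0.0, 0.917, 0.4], [-1.0, 0.0, 0.001]]
wrist_force: [-4.1, -1.7, 14.4]
grip_width: 0.005
```

```bash
python3 -c "
from h import *
plan([435.2,92.7,42],.412)
im=capture('side')[:,:,::-1]
cv2.imwrite('pics/side12.png',cv2.resize(im[140:250,170:310],None,fx=5,fy=5,interpolation=2))"
```

```text
t 13.55 at [436.4  92.5  43.1] shift m [ 0.0011  0.0006 -0.001 ] turn [-0.001  0.001 -0.   ] F [-4.1 -1.7 14.4] g 0.005 q [-0.69  0.14  0.4   2.13 -0.07  0.89  1.73]
```

View pics/side12.png

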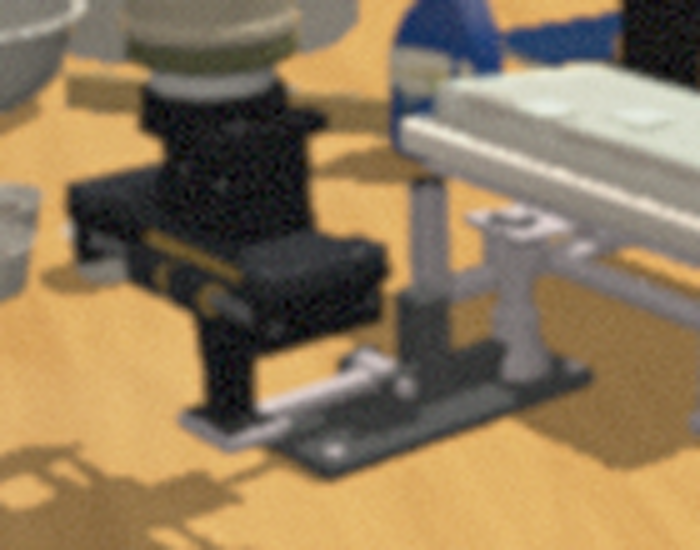

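The slab is raised: the washer moved up about 20 px in the crop and the handle is level. Now I'll let the handle spring back.

Request:
move_arm:
  increments:
    - [[-0.008,0,0.001,0,0,0,-1],[-0.018,0,0.003,0,0,0,-1],[-0.028,0,0.006,0,0,0,-1],[-0.038,0,0.009,0,0,0,-1],[-0.05,0,0.013,0,0,0,-1],[-0.065,0,0.013,0,0,0,-1],[-0.08,0,0.013,0,0,0,-1],[-0.082,0,0.013,0,0,0,-1],[-0.082,0,0.013,0,0,0,-1],[-0.082,0,0.013,0,0,0,-1],[-0.082,0,0.013,0,0,0,-1]]

```text
time: 14.52
tool_pos: [447.6, 97.5, 124.0]
tool_rot: [[-0.001, -0.4, 0.917], [-0.0, 0.917, 0.4], [-1.0, 0.0, -0.001]]
wrist_force: [-0.0, 0.2, 0.8]
grip_width: 0.005
```

```bash
python3 -c "
from h import *
plan([448.5,98.5,97],.412)
im=capture('side')[:,:,::-1]
cv2.imwrite('pics/side13.png',cv2.resize(im[140:250,170:310],None,fx=5,fy=5,interpolation=2))
im=capture('top')[:,:,::-1];cv2.imwrite('pics/top13.png',cv2.resize(im[170:280,150:290],None,fx=5,fy=5,interpolation=2))"
```

```text
t 14.5167 at [447.6  97.5 124. ] shift m [0.027  0.0005 0.0013] turn [-0.    -0.001 -0.   ] F [-0.   0.2  0.8] g 0.005 q [-0.7   0.04  0.4   2.03 -0.02  1.08  1.69]
```

View pics/side13.png

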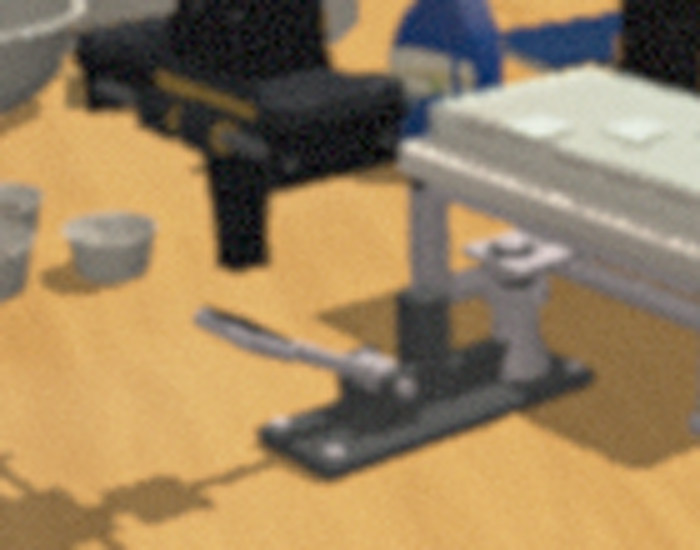

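View pics/top13.png

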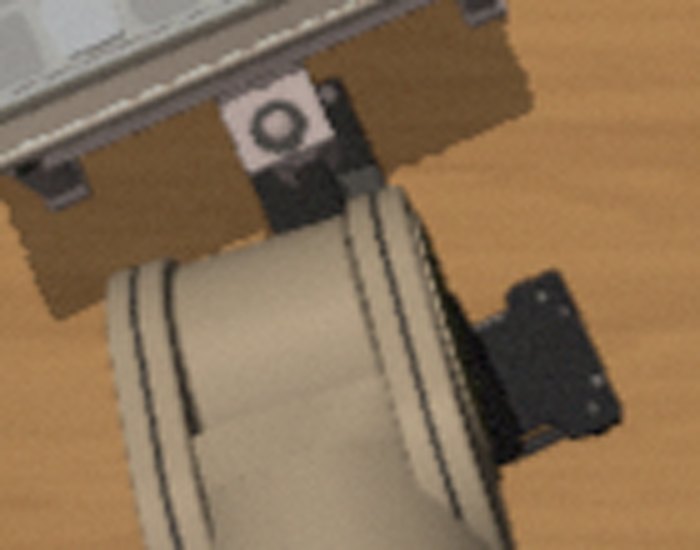

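The handle is back up at (200,318), the slab is down, and the jack hasn't shifted: its corners at (590,378) and (330,475) match the earlier picture. Pressing again.

Request:
move_arm:
  increments:
    - [[0.015,0,0.001,0,0,0,-1],[0.027,0,0.001,0,0,0,-1],[0.032,0,0.001,0,0,0,-1],[0.037,0,-0.001,0,0,0,-1],[0.042,0,-0.003,0,0,0,-1],[0.047,0,-0.005,0,0,0,-1],[0.052,0,-0.007,0,0,0,-1],[0.057,0,-0.009,0,0,0,-1],[0.062,0,-0.01,0,0,0,-1],[0.067,0,-0.011,0,0,0,-1],[0.072,0,-0.012,0,0,0,-1],[0.076,0,-0.012,0,0,0,-1]]

```text
time: 15.62
tool_pos: [436.5, 92.6, 48.5]
tool_rot: [[-0.001, -0.4, 0.917], [0.0, 0.917, 0.4], [-1.0, 0.001, -0.001]]
wrist_force: [-4.6, -2.0, 10.0]
grip_width: 0.004
```

```bash
python3 -c "
from h import *
plan([435.7,92.5,42],.412)"
```

```text
t 15.6167 at [436.5  92.6  48.5] shift m [ 0.0065  0.0002 -0.0008] turn [-0.001 -0.001 -0.001] F [-4.6 -2.  10. ] g 0.004 q [-0.69  0.13  0.4   2.12 -0.06  0.9   1.73]
```

Request:
move_arm:
  increments:
    - [[0.003,0,-0.001,0,0,0,-1],[0.0055,0,-0.001,0,0,0,-1],[0.0065,0,-0.001,0,0,0,-1],[0.0065,0,-0.001,0,0,0,-1],[0.0065,0,-0.001,0,0,0,-1],[0.0065,0,-0.001,0,0,0,-1],[0.0065,0,-0.001,0,0,0,-1],[0.0065,0,-0.001,0,0,0,-1]]

```text
time: 16.28
tool_pos: [436.0, 92.3, 43.0]
tool_rot: [[-0.0, -0.4, 0.917], [0.001, 0.917, 0.4], [-1.0, 0.001, 0.0]]
wrist_force: [-3.9, -1.7, 15.1]
grip_width: 0.006
```

```bash
python3 -c "
from h import *
plan([435.7,92.5,42],.412)
im=capture('side')[:,:,::-1]
cv2.imwrite('pics/side14.png',cv2.resize(im[140:250,170:310],None,fx=5,fy=5,interpolation=2))
im=capture('top')[:,:,::-1];cv2.imwrite('pics/top14.png',cv2.resize(im[100:280,100:360],None,fx=3,fy=3,interpolation=2))
plan([435.7,92.5,42],.412)"
```

```text
t 16.2833 at [436.   92.3  43. ] shift m [ 0.001   0.0003 -0.0002] turn [-0.001  0.    -0.001] F [-3.9 -1.7 15.1] g 0.006 q [-0.69  0.14  0.4   2.13 -0.07  0.89  1.74]
t 16.3833 at [436.   92.3  43. ] shift m [ 0.001   0.0003 -0.0002] turn [-0.001  0.    -0.001] F [-4.1 -1.1 15.1] g 0.005 q [-0.69  0.14  0.4   2.13 -0.07  0.89  1.74]
```

View pics/side14.png

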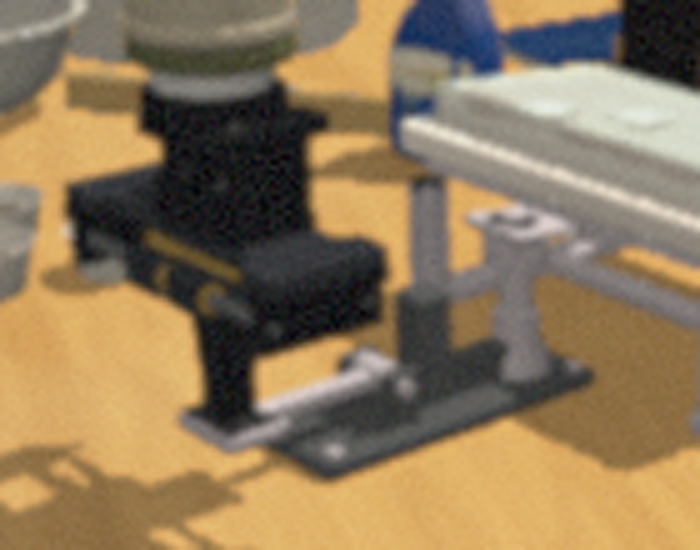

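View pics/top14.png

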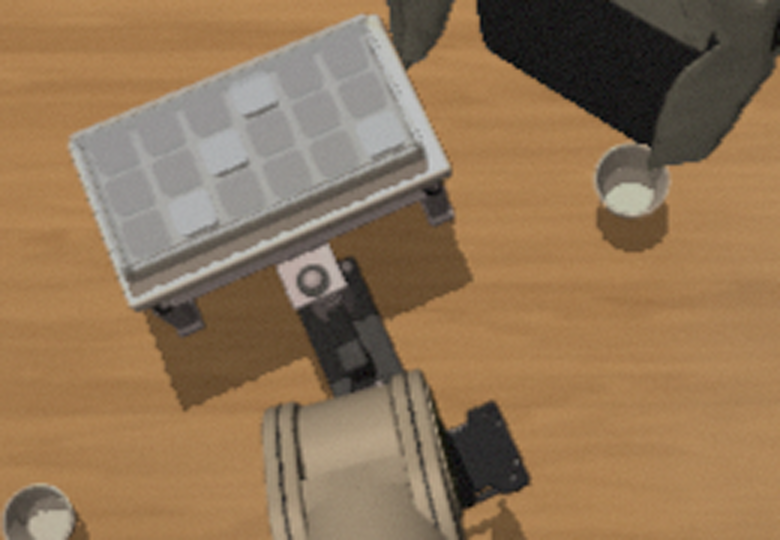

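The side view shows the handle level under the fingertips at (225,430) and the washer raised to (515,220). The jack's corners haven't moved. The top view shows the mould on the slab and the cup where it was. The pedal is pressed with a steady 15 N at 43 mm, its height at the stop, so I'm handing in.

```bash
python3 -c "
from station import *
print(hand_in())"
```

```text
the job is handed in; nothing more can be done
None
```

I set the jack flat under the lift tongue and let go of it. Then I pumped the handle once, right down and freely back up, and pressed it down again. I handed in at 16.4 s with the fingers still holding the handle down; no verdict was reported.

**Last checks:**
- **Handle:** the fingertips are at z = 43.0 mm, which is the pedal height at the stop. The wrist shows a steady 15 N of upward push and about 4 N sideways.
- **Slab:** the pictures show it raised on the saddle, with the mould still on it.
- **Jack:** its plate corners did not move in the side view between setting it down and the final press.
- **Cup and spice jar:** the cup was visibly in place in the last picture. The spice jar was outside the last cropped views, but the arm never went near it.

**Where measurements disagreed:**
- **Saddle centring:** the saddle is hidden under the tongue, so I worked out its position from other parts of the jack. From the lug and the plate screws it came out 1.5 to 2.5 mm too far in and about 3 mm to one side. From the pedal it came out about 4 mm too far out and 4 mm to the same side. All are well inside the 12 mm limit.
- **Grip:** the jack slipped about 4 mm down in the fingers when I lifted it. I found this when it touched the table early, and I corrected the heights before sliding it in.

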